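Shut the lamp cover of a plate viewer and hold its viewing shield open

ROBOT

A 6-joint arm with a two-finger parallel gripper is mounted at the origin on a cart in front of the work surface, level with it; the furniture and walls round the work are solid. World frame = base frame: x ahead of the robot, y to its left, z up, the work surface at z = 0. Lengths are in m, angles in rad, forces in N, time in s.
With the tool pointing down it reaches from about 0.275 to 0.75 m from the base axis. Payload 10.2 kg.
Tool frame: the origin (TCP) lies midway between the tips of the shut fingers; the grasp point (between the pads) lies 19 mm behind it; z points along the fingers, y is the direction in which the jaws open and shut (so a half turn about z gives the same grasp; the last joint's range is limited). The gripper opens to 88 mm and grips with 3 to 60 N. Pads are 18 mm wide; open, the fingers measure 123 mm over their backs; the gripper's body (75 mm by 187 mm) begins 45 mm behind the grasp point.
Start: joints at [0.98, 0.313, 1.498, -0, 1.331, -0.223], TCP at [0.189, 0.49, 0.239] pointing down, gripper open.
Joint ranges: [-2.94, 2.94], [-0.97, 2.17], [0.19, 2.56], [-1.23, 4.37], [0.02, 3.11], [-2.88, 2.88]. Speed limits (rad/s): [2.39, 2.39, 3.01, 3.14, 3.14, 3.14].

INTERFACE

Orientations are given as [roll, pitch, yaw] about the fixed x, y, z axes, in that order (R = Rz(yaw) Ry(pitch) Rx(roll)).
In Python, from station import * gives the robot as it stands.
- The arm moves only by the tool arm_command, never from a script. Its arguments are lists of equal length, an entry for each row: "gripper": the closure, from 0 (fully open) to 1 (shut); "xyz": the shift along the tool's x, y, z in mm, a list of three; "turn": the turn about the tool's z in rad. In form: {"gripper": [gripper, ...], "xyz": [[dx, dy, dz], ...], "turn": [turn, ...]}. A call has exactly 8 rows; each row is the pose to reach, as a shift and turn from the pose measured when the call began, along the tool's axes at that moment; what a row does not reach only later rows make up. A row lasts 1/10 s, in which the tool goes at most 50 mm and 8.59 degrees, less where a joint would pass 70% of its speed; a pose out of reach is approached as far as the arm can. A call with a gripper value outside its range is refused whole. The fingers move at their own pace and stop on an object; "grip_force" is the grip in N (left out, the last holds). Time passes only in rows, so rows that repeat a pose let the fingers close, or fill a call up. It gives the time, the measured TCP pose, the force and the opening at its end, in the units of the state.
- read_state(): the state, without advancing time (a new reading comes with each control period).
- get_image(name): name is "scene" or "top"; returns the picture (420x560x3 uint8, red, green, blue); there is no depth.
- camera_model(name): a dict with "intrinsics" (3x3 intrinsics, pixels), "dist" ([k1, k2, p1, p2, k3] as OpenCV has them; the pictures are not rectified), "rvec" (rotation vector, rad) and "tvec" (3), from world to camera coordinates, as OpenCV has them. Camera axes: x right, y down, z forward; pixel columns grow to the right and rows downward; lengths in m; the calibration is good to about 2 mm. A picture is of the moment at which its call begins. camera_model takes no time and is no camera call.
- job_done(): hands the job in, once; it reports no verdict.
The state is a dict: "time_s": time; "joint_positions": joint angles; "joint_vel": joint speeds; "tau": joint torques, N m; "tcp_pos": TCP position; "tool_rot": TCP orientation; "contact_force": force on the tool from outside, world axes, zero at the start; "moment": the same for the moment, N m; "width": finger opening in m.
Only numpy, scipy, OpenCV 4.12 (cv2) and the standard library are available. Lean on these libraries where they do the work, as an engineer would, in place of code of your own. Each camera call takes 0.05 s, during which the arm holds its last target.

TASK

The lamp of the plate viewer has just been changed and its cover, on the right of the viewer, still stands ajar: press it down until its catch snaps and it stays shut, because the lamp lights only then. After that lift the viewer's amber viewing shield by its handle and hold it open at 40 degrees, high enough for a colleague to pick colonies from the dish beneath and low enough to keep screening her face. It falls shut by itself, so finish while still holding it there, and leave the dish and everything else on the bench where they are.

Things in the scene. Friction and masses are not known exactly. Their poses are not given: they have to be found in the camera images.
- viewer: plate viewer fixed to the bench: low white case on a grey base pan, 250 deep (x), 310 wide (y), 79 mm high. Origin: centre of its underside; x points to its back, y to its left (seen from the robot), z up. Left part: bay under the shield, window floor 49 mm above the bench. Right part (y -155 to -75 mm): lamp compartment under the lamp cover. Switch and knob in front are not used
- cover (a joint): angle (rad) of the lamp cover: 0 shut, grows as its front edge rises, at most 0.75. A spring of 0.4 N m/rad keeps it ajar at 0.35 to 0.7. A tooth under its front end must be pushed past a spring catch in the front wall: about 8 N at the front edge, over the last 12 mm of travel. Once caught it stays shut by itself, under 0.02; let go before that it springs up again
- cover_edge (a point): the place to press: on top of the lamp cover, 11 mm behind its front edge, midway across. The cover is a flat white plate, 171 mm from hinge to front edge, 77 mm wide, 4 mm thick. Shut, this point lies at (-108, -115, 83) mm in the viewer's frame
- cover_hinge (a point): middle of the lamp cover's hinge axis, at its back end, (52, -115, 80) mm in the viewer's frame; the axis is the viewer's y. cover_edge lies 160 mm from it
- shield (a joint): angle (rad) of the viewing shield: 0 shut (level), grows as its front edge rises, at most 1.3; 40 degrees is 0.698. A loose hinge: from any angle the shield falls shut by its own weight; about 2 N at the handle carries it
- shield_handle (a point): middle of the shield's handle bar, the place to grip. Round steel, 12 mm thick, straight for 90 mm along the viewer's y, 34 mm clear above the shield, on posts 110 mm apart. Shield shut, it lies at (-104, 40, 124) mm in the viewer's frame; at 40 degrees at (-28, 40, 245) mm. The bar may turn between the fingers as the shield rises
- shield_hinge (a point): middle of the shield's hinge axis, at its back edge, (100, 40, 80) mm in the viewer's frame; the axis is the viewer's y. The shield is a see-through amber sheet in a black frame, 222 mm from hinge to front edge, 216 mm wide, 5 mm thick, about 0.35 kg
- dish: Petri dish, 60 mm across, 15 mm high, on the viewer's window beneath the shield; origin under its centre; leave it
- forceps: steel forceps, 19x114x7 mm, lying on the bench; leave it
- clicker: round chrome tally counter, 43 mm across, 26 mm high; leave it
- marker: felt marker, 13x135x14 mm, lying on the bench; leave it
- screwdriver: screwdriver, 17x122x17 mm, lying on the bench; leave it
- plate: Petri dish, 90 mm across, 15 mm high, on the bench; leave it
- tape_roll: roll of masking tape lying flat, 78 mm across, 19 mm high; leave it
- beaker: small beaker, 44 mm across, 58 mm high; leave it
- spare_dish: Petri dish, 60 mm across, 15 mm high, on the bench (not the one in the viewer); leave it

How it is judged:
On the way, in this order (a step that is already met when the one before it is completed fails the run):
1. the lamp cover is caught shut and no longer pressed, the shield still down (value of joint cover below 0.03 rad and contact force between cover and the fingers below 0.3 N and contact force between cover and the arm below 0.3 N and value of joint shield below 0.1 rad), for 0.2 s.
2. the shield is held open at 40 degrees (value of joint shield between 0.611 and 0.785 rad and velocity of joint shield between -0.1 and 0.1 rad/s and (contact force between shield and the fingers above 0.8 N or contact force between shield and the arm above 0.8 N)), for 0.2 s.
At the end, for the whole second after the job is handed in: Lamp cover caught shut (under 0.03 rad) and not touched by the robot; shield at rest at 40 degrees, within 5 degrees, carried by the robot (at least 0.8 N between them); the dish within 20 mm and the other listed things within 30 mm of where they were (all of step 2 and value of joint cover below 0.03 rad and contact force between cover and the fingers below 0.3 N and contact force between cover and the arm below 0.3 N and distance of dish from where it was at the start of the episode below 0.02 m and distance of each of forceps, clicker, marker, screwdriver, plate, tape_roll, beaker, spare_dish from where it was at the start of the episode below 0.03 m); the arm keeps its last pose, push and grip.
It fails at once if the dish in the viewer is shifted (distance of dish from where it was at the start of the episode above 0.02 m).
It fails at once if a thing on the bench is knocked away (distance of any of forceps, clicker, marker, screwdriver, plate, tape_roll, beaker, spare_dish from where it was at the start of the episode above 0.03 m).
It also fails if it takes over 45 s, if anything falls off the work surface, if the arm or the gripper's body presses on something with over 40 N, if the wrist force passes 120 N, or if a joint passes its speed limit or range.

## Working session

There is one attempt and no reset: what is moved stays moved. The work goes in short steps, Python scripts to look and compute and a tool call to move; the robot and the scene stay as the last step left them, time stands still between calls to the robot, and variables do not carry over. Pictures are saved under pics/ and viewed, and the job is handed in when it is done.

Besides the shell and the picture viewer there is one more tool, called as a command line: name --pt "numbers of a row" for each row, then --argument value for the rest. arm_command: Moves the arm, as the interface text tells. Its arguments: {"type":"object","properties":{"gripper":{"type":"array"},"xyz":{"type":"array"},"turn":{"type":"array"},"grip_force":{"type":"number"}},"required":["gripper","xyz","turn"]}

```bash
mkdir -p pics; ls
python3 - <<'E'
from station import *
import cv2
s=read_state()
for k,v in s.items(): print(k,v)
for n in("scene","top"):
    im=get_image(n); cv2.imwrite(f"pics/{n}0.png",im[:,:,::-1]); 
    m=camera_model(n); print(n,m)
E
```

```text
pics
time_s 0.0
joint_positions [ 9.79598679e-01  3.13438365e-01  1.49840876e+00 -3.99893900e-05
  1.33098552e+00 -2.23424791e-01]
joint_vel [ 0.00164306 -0.0006629  -0.00179282  0.0011649  -0.00102523 -0.00049312]
tau [ 3.46988390e-04 -4.02202427e+01 -2.52273810e+01  6.95570698e-02
  3.51147680e-02 -1.15359367e-04]
tcp_pos [0.18865525 0.4896798  0.23817768]
tool_rot [-3.14037488e+00 -2.36878055e-04  2.77382917e+00]
contact_force [ 0.20429718 -0.5023139   0.81754053]
moment [-0.0365798  -0.01160052 -0.0408237 ]
width 0.08804445548800977
scene {'intrinsics': array([[494.53894694,   0.        , 278.38028354],
       [  0.        , 494.53894694, 197.74106298],
       [  0.        ,   0.        ,   1.        ]]), 'dist': array([0.01456981, 0.        , 0.        , 0.        , 0.        ]), 'rvec': array([ 2.32657112, -0.67590509,  0.27304742]), 'tvec': array([-0.43733614,  0.26392454,  1.3385703 ])}
top {'intrinsics': array([[518.78664276,   0.        , 278.51854988],
       [  0.        , 518.78664276, 222.17817499],
       [  0.        ,   0.        ,   1.        ]]), 'dist': array([-0.14567935,  0.        ,  0.        ,  0.        ,  0.        ]), 'rvec': array([ 2.18193204, -2.15406935,  0.08418357]), 'tvec': array([0.0056418 , 0.52859976, 1.43190401])}
```

View pics/scene0.png

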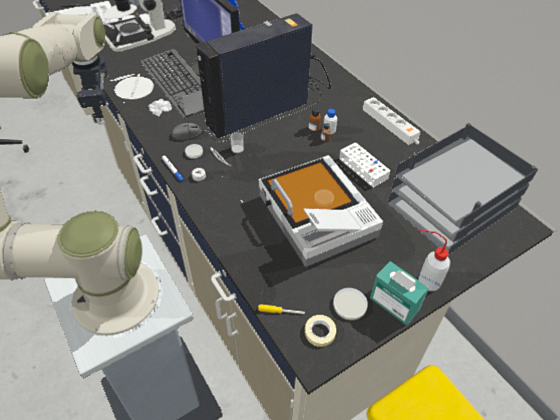

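View pics/top0.png

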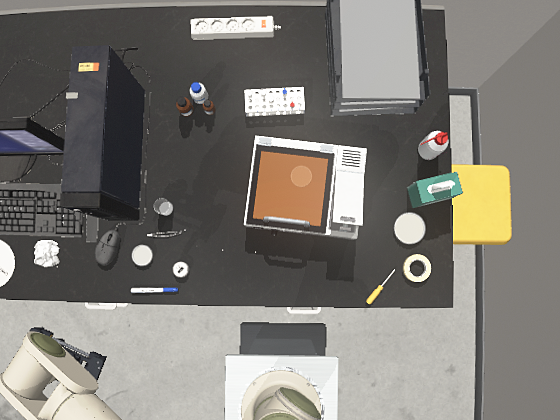

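The scene view shows the viewer at about (320,207), with the cover ajar at its right front (330,218). In the top view the viewer is at (305,187), the handle bar near (287,221) and the cover near (348,195). I'll enlarge both.

Run:
```python
import cv2
a=cv2.imread("pics/top0.png")[125:245,235:380]; cv2.imwrite("pics/top0z.png",cv2.resize(a,None,fx=5,fy=5,interpolation=cv2.INTER_CUBIC))
a=cv2.imread("pics/scene0.png")[150:265,250:390]; cv2.imwrite("pics/scene0z.png",cv2.resize(a,None,fx=5,fy=5,interpolation=cv2.INTER_CUBIC))
```

```text
(no output)
```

View pics/top0z.png

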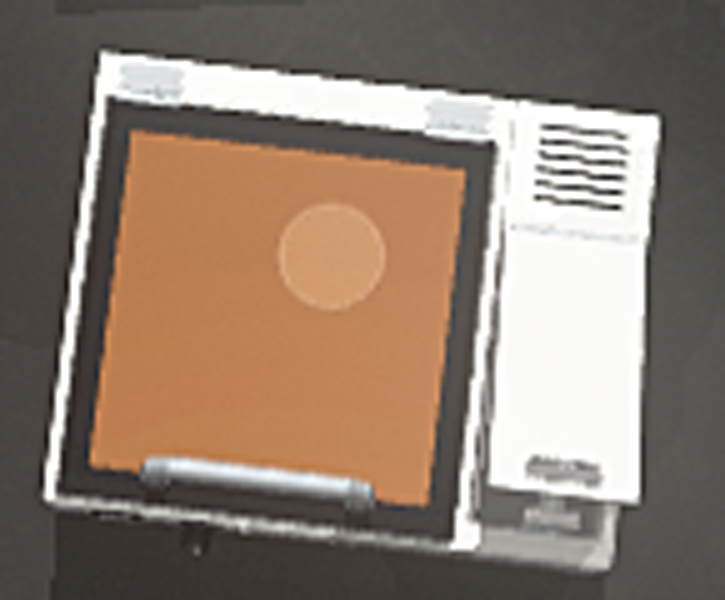

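View pics/scene0z.png

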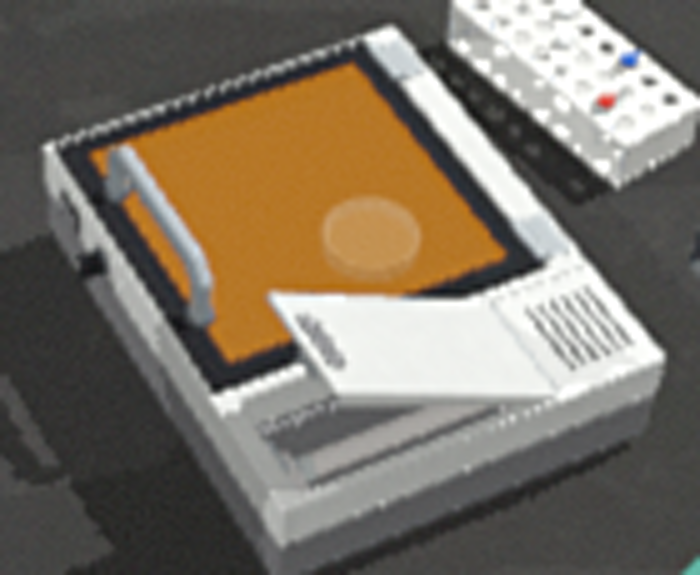

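```bash
cat > h.py <<'E'
import numpy as np, cv2
from station import camera_model
OFF={'top':(235,125),'scene':(250,150)}
def ray(n,p):
    m=camera_model(n); R=cv2.Rodrigues(m['rvec'])[0]; t=m['tvec']
    q=cv2.undistortPoints(np.array([[p]],float),m['intrinsics'],m['dist'])[0,0]
    d=R.T@np.array([q[0],q[1],1]); return -R.T@t, d/np.linalg.norm(d)
def px(n,z,f=5): return [(z[i]+.5)/f-.5+OFF[n][i] for i in (0,1)]
def plane(n,p,z):
    c,d=ray(n,p); return c+d*(z-c[2])/d[2]
def tri(pt,ps):
    c1,d1=ray('top',pt); c2,d2=ray('scene',ps)
    A=np.c_[d1,-d2]; s=np.linalg.lstsq(A,c2-c1,rcond=None)[0]
    a=c1+s[0]*d1;b=c2+s[1]*d2
    return (a+b)/2,np.linalg.norm(a-b)
E
python3 - <<'E'
from h import *
np.set_printoptions(precision=4,suppress=True)
for nm,t,s in [('barL',(155,470),(122,158)),('barR',(362,493),(203,276)),('covFL',(490,487),(270,293)),('covFR',(640,502),(335,400)),('caseBL',(102,53),(392,27)),('caseBR',(660,117),(664,355)),('caseFL',(45,500),(47,147))]:
    print(nm,*tri(px('top',t),px('scene',s)))
C={}
for nm,t in [('BL',(102,53)),('BR',(660,117)),('FR',(612,545)),('FL',(45,497))]:
    C[nm]=plane('top',px('top',t),.079); print(nm,C[nm])
print(np.linalg.norm(C['BL']-C['BR']),np.linalg.norm(C['BL']-C['FL']))
E
```

```text
barL [0.5301 0.0449 0.1134] 0.001717871253350058
barR [ 0.5177 -0.0634  0.1188] 0.0008685504087593606
covFL [ 0.5175 -0.1265  0.1656] 0.00040402434221058946
covFR [ 0.5094 -0.2026  0.1597] 0.004828792839662059
caseBL [0.7626 0.0805 0.0776] 0.002650615227184306
caseBR [ 0.7297 -0.2268  0.0796] 0.0034429943356929097
caseFL [0.5155 0.1062 0.0778] 0.0007524971032871264
BL [0.7635 0.0797 0.079 ]
BR [ 0.7313 -0.2279  0.079 ]
FR [ 0.4951 -0.2006  0.079 ]
FL [0.5174 0.106  0.079 ]
0.30929175812818666 0.2474973699262823
```

```bash
cat >> h.py <<'E'
PSI=-.105; O=np.array([.6235,-.061,0])
def v2w(p):
    c,s=np.cos(PSI),np.sin(PSI); p=np.array(p)/1000.
    return O+np.array([c*p[0]-s*p[1],s*p[0]+c*p[1],p[2]])
def shift(vp,yaw=PSI+np.pi/2):
    from station import read_state
    from scipy.spatial.transform import Rotation as Ro
    s=read_state(); R=Ro.from_euler('xyz',s['tool_rot']).as_matrix()
    print('t',s['time_s'],'tcp',s['tcp_pos'],'rot',s['tool_rot'],'F',s['contact_force'],'w',s['width'])
    d=R.T@(v2w(vp)-s['tcp_pos'])*1000
    print('world target',v2w(vp),'shift',d.round(1),'turn',round((s['tool_rot'][2]-yaw+np.pi)%(2*np.pi)-np.pi,3))
E
python3 - <<'E'
from h import *
shift([-100,-115,230])
for n,(x0,y0,x1,y1) in {'top':(255,205,320,240),'scene':(262,170,302,225)}.items():
    a=cv2.imread(f"pics/{n}0.png")[y0:y1,x0:x1]; cv2.imwrite(f"pics/{n}bar.png",cv2.resize(a,None,fx=10,fy=10,interpolation=cv2.INTER_CUBIC))
E
```

```text
t 0.1 tcp [0.18866315 0.48970568 0.23822524] rot [-3.14048578e+00 -2.58473782e-04  2.77380227e+00] F [ 0.39446818  0.42525564 -0.86266221] w 0.08793360351410251
world target [ 0.51199792 -0.16488593  0.23      ] shift [-537.1 -494.5    8.6] turn 1.308
```

View pics/topbar.png

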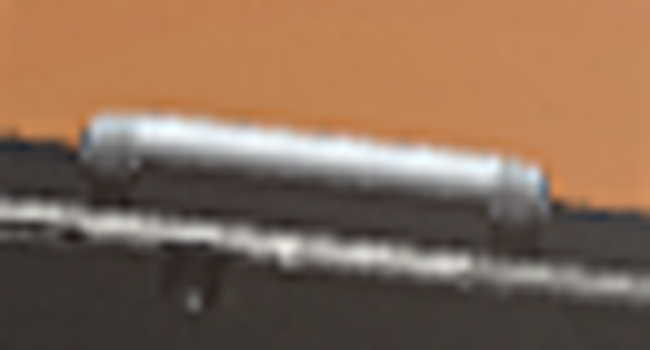

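View pics/scenebar.png

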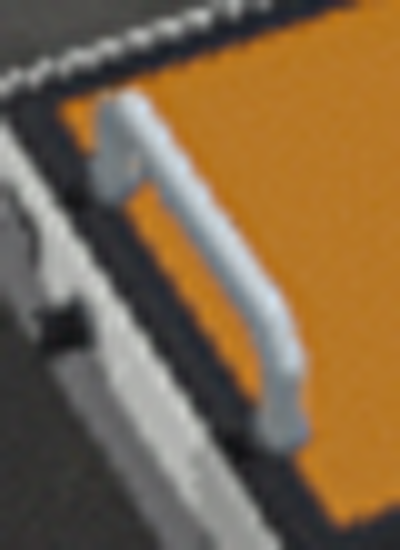

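Bar axis as seen here: in the top crop from (130,140) to (500,180), in the scene crop from (150,140) to (270,300). I'll get its height by intersecting the two view planes.

Run:
```python
from h import *
f=lambda o,z:[(z[0]+.5)/10-.5+o[0],(z[1]+.5)/10-.5+o[1]]
def pl(n,o,a,b):
    c,d=ray(n,f(o,a));_,e=ray(n,f(o,b)); N=np.cross(d,e);N/=np.linalg.norm(N);return N,N@c
N1,k1=pl('top',(255,205),(130,140),(500,180)); N2,k2=pl('scene',(262,170),(150,140),(270,300))
d=np.cross(N1,N2);d/=np.linalg.norm(d);print(d)
for y in(.03,-.01,-.05):
    print(np.linalg.solve(np.array([N1,N2,[0,1,0]]),[k1,k2,y]))
print(v2w([-104,40,124]))
```

```text
[-0.1023478  -0.99212551  0.07219353]
[0.52771943 0.03       0.12256734]
[ 0.52359302 -0.01        0.125478  ]
[ 0.51946662 -0.05        0.12838867]
[ 0.52426506 -0.01032035  0.124     ]
```

arm_command --gripper '[1,1,1,1,1,1,1,1]' --pt "-34 -31 0" --pt "-67 -62 0" --pt "-101 -93 0" --pt "-134 -124 0" --pt "-168 -154 0" --pt "-201 -185 0" --pt "-235 -216 0" --pt "-268 -247 0" --turn '[0.08,0.16,0.25,0.33,0.41,0.49,0.57,0.65]'

```text
time_s: 0.9
tcp_pos: [0.3502, 0.1611, 0.2384]
tool_rot: [-3.141, 0.001, 2.121]
contact_force: [1.2, 0.5, 0.3]
width: 0.0261
```

```bash
python3 -c "
from h import *
shift([-100,-115,215])"
```

```text
t 0.9 tcp [0.35023967 0.16108158 0.23842217] rot [-3.14068574e+00  5.01614388e-04  2.12056923e+00] F [1.15252172 0.50768869 0.33101548] w 0.026086621574999472
world target [ 0.51199792 -0.16488593  0.215     ] shift [-362.4  -32.4   23.6] turn 0.655
```

arm_command --gripper '[1,1,1,1,1,1,1,1]' --pt "-48 -4 0" --pt "-96 -8 0" --pt "-144 -12 0" --pt "-192 -17 5" --pt "-240 -22 10" --pt "-288 -26 15" --pt "-330 -30 20" --pt "-362 -32 24" --turn '[0.08,0.16,0.25,0.33,0.41,0.49,0.57,0.655]'

```text
time_s: 1.7
tcp_pos: [0.5125, -0.1667, 0.2137]
tool_rot: [-3.14, 0.001, 1.461]
contact_force: [0.2, 0.0, -0.5]
width: 0.0002
```

```bash
python3 -c "
from h import *
shift([-100,-115,175])
from station import *
cv2.imwrite('pics/s1.png',get_image('scene')[:,:,::-1])"
```

```text
t 1.7 tcp [ 0.51246937 -0.16666204  0.21374616] rot [-3.14021547e+00  6.61541676e-04  1.46071609e+00] F [ 0.24554346  0.00950377 -0.45300356] w 0.0002032448874095809
world target [ 0.51199792 -0.16488593  0.175     ] shift [ 1.7 -0.6 38.7] turn -0.005
```

View pics/s1.png

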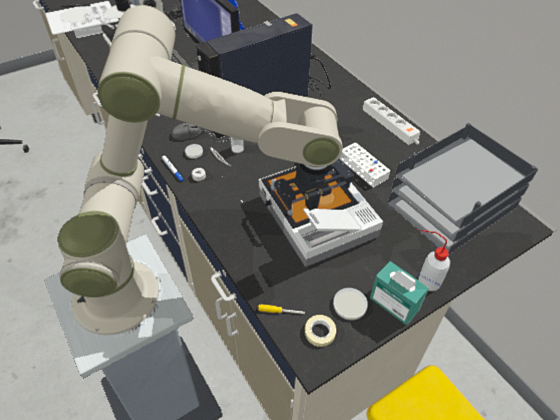

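The gripper hangs shut over the cover's front, with its tips near (318,205). I'll go down in stages.

arm_command --gripper '[1,1,1,1,1,1,1,1]' --pt "1 0 15" --pt "1.5 0 30" --pt "1.5 0 40" --pt "1.5 0 50" --pt "1.5 0 60" --pt "1.5 0 70" --pt "1.5 0 80" --pt "1.5 0 90" --turn '[0,0,0,0,0,0,0,0]'

```text
time_s: 2.55
tcp_pos: [0.5136, -0.1683, 0.1222]
tool_rot: [-3.141, 0.002, 1.454]
contact_force: [-0.6, -0.7, 1.2]
width: 0.0006
```

arm_command --gripper '[1,1,1,1,1,1,1,1]' --pt "1 0 8" --pt "2 0 15" --pt "3 0 22" --pt "3 0 28" --pt "3 0 33" --pt "3 0 37" --pt "3 0 40" --pt "3 0 40" --turn '[0,0,0,0,0,0,0,0]'

```text
time_s: 3.35
tcp_pos: [0.5141, -0.1655, 0.0832]
tool_rot: [-3.141, 0.002, 1.454]
contact_force: [-5.0, 1.7, 13.7]
width: 0.0001
```

```bash
python3 -c "
from h import *
shift([-100,-115,83])"
```

```text
t 3.35 tcp [ 0.51405642 -0.16545685  0.08324455] rot [-3.14102745e+00  2.03332137e-03  1.45440709e+00] F [-5.01374854  1.68897532 13.74672947] w 0.0001474436191518005
world target [ 0.51199792 -0.16488593  0.083     ] shift [ 0.3 -2.1  0.2] turn -0.011
```

arm_command --gripper '[1,1,1,1,1,1,1,1]' --pt "0 0 1" --pt "0 0 2" --pt "0 0 3" --pt "0 0 3" --pt "0 0 3" --pt "0 0 3" --pt "0 0 3" --pt "0 0 3" --turn '[0,0,0,0,0,0,0,0]'

```text
time_s: 4.15
tcp_pos: [0.5141, -0.1655, 0.083]
tool_rot: [3.141, 0.003, 1.455]
contact_force: [-12.4, 3.7, 30.9]
width: 0.0007
```

The cover is on a hard stop at z = 0.083, as expected when shut. Now I'll lift off and check.

arm_command --gripper '[1,1,1,1,1,1,1,1]' --pt "0 0 -5" --pt "0 0 -15" --pt "0 0 -35" --pt "0 0 -60" --pt "0 0 -85" --pt "0 0 -110" --pt "0 0 -130" --pt "0 0 -140" --turn '[0,0,0,0,0,0,0,0]'

```text
time_s: 4.95
tcp_pos: [0.5146, -0.1653, 0.2247]
tool_rot: [3.139, 0.004, 1.455]
contact_force: [-0.2, -0.5, -1.1]
width: 0.0006
```

```bash
python3 -c "
from h import *
from station import *
for n in('scene','top'):
  a=get_image(n); x,y=OFF[n]
  cv2.imwrite(f'pics/{n}2.png',cv2.resize(a[y:y+120,x:x+145,::-1],None,fx=5,fy=5))
shift([-104,40,205])"
```

```text
t 5.05 tcp [ 0.51451527 -0.16528474  0.22379642] rot [3.13966667 0.00355211 1.45491639] F [-0.67268051 -0.02670977  0.48694334] w 0.0005496462396909535
world target [ 0.52426506 -0.01032035  0.205     ] shift [155.1  -8.3  18.2] turn -0.011
```

View pics/scene2.png

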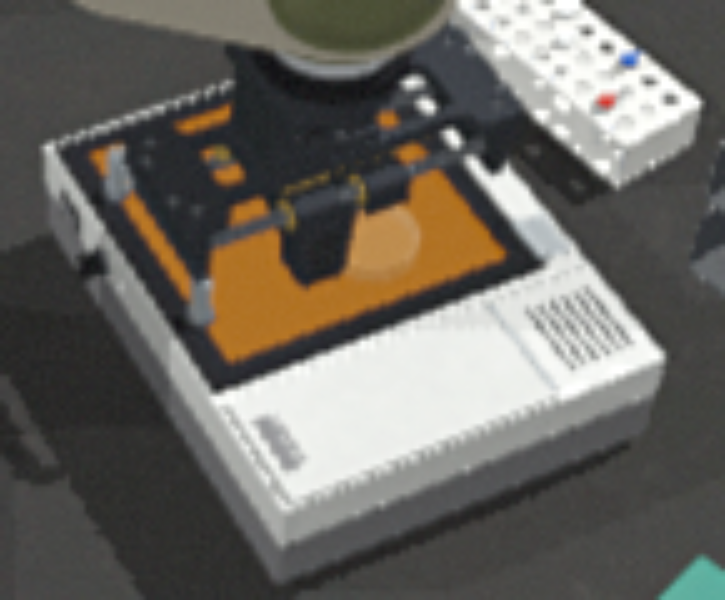

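The cover lies flat and shut, with its front edge on the rim at about (265,440)-(290,500) in the crop. Now to the handle, with the jaws part open.

arm_command --gripper '[0.3,0.3,0.3,0.3,0.3,0.3,0.3,0.3]' --pt "35 -2 0" --pt "70 -4 0" --pt "105 -6 0" --pt "135 -7 0" --pt "155 -8 5" --pt "155 -8 15" --pt "155 -8 18" --pt "155 -8 18" --turn '[0,0,-0.01,-0.01,-0.01,-0.01,-0.01,-0.01]'

```text
time_s: 5.85
tcp_pos: [0.5241, -0.0113, 0.2041]
tool_rot: [-3.141, 0.003, 1.464]
contact_force: [0.6, 0.2, 0.4]
width: 0.0612
```

```bash
python3 -c "
from h import *
shift([-104,40,105.5])"
```

```text
t 5.85 tcp [ 0.52413044 -0.01130757  0.20406351] rot [-3.14136815  0.0034774   1.46391959] F [0.59961561 0.19360481 0.43206592] w 0.06124889792939508
world target [ 0.52426506 -0.01032035  0.1055    ] shift [ 1.3  0.1 98.6] turn -0.002
```

arm_command --gripper '[0.3,0.3,0.3,0.3,0.3,0.3,0.3,0.3]' --pt "1 0 15" --pt "1 0 32" --pt "1 0 50" --pt "1 0 68" --pt "1 0 82" --pt "1 0 92" --pt "1 0 98" --pt "1 0 98" --turn '[0,0,0,0,0,0,0,0]'

```text
time_s: 6.65
tcp_pos: [0.524, -0.011, 0.1057]
tool_rot: [-3.141, 0.003, 1.463]
contact_force: [0.4, -0.9, 0.4]
width: 0.0616
```

```bash
python3 -c "
from h import *
from station import *
for n in('scene','top'):
  a=get_image(n); x,y=OFF[n]
  cv2.imwrite(f'pics/{n}3.png',cv2.resize(a[y:y+120,x:x+145,::-1],None,fx=5,fy=5))
shift([-104,40,105.5])"
```

```text
t 6.75 tcp [ 0.52447694 -0.01086631  0.1065459 ] rot [3.14102135 0.00359976 1.46373471] F [-0.15160964 -0.38699881  0.24767832] w 0.06176658894063563
world target [ 0.52426506 -0.01032035  0.1055    ] shift [ 0.5 -0.3  1. ] turn -0.002
```

View pics/scene3.png

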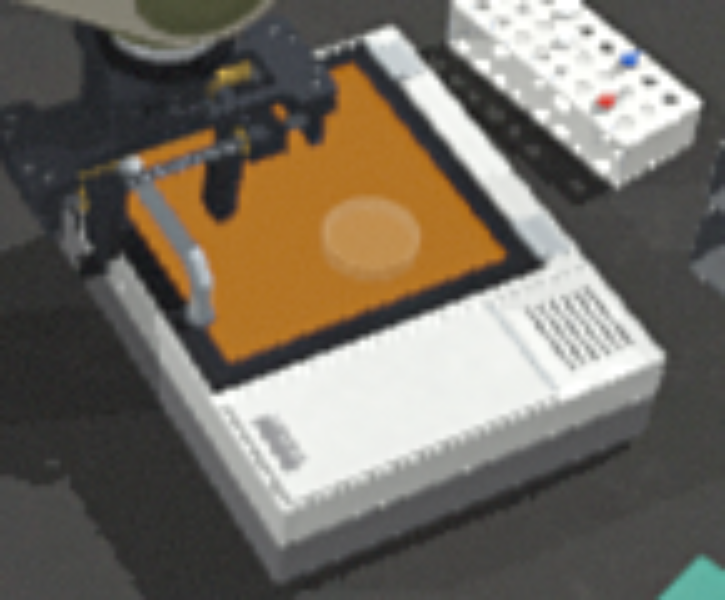

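The fingers straddle the bar: one at (220,190) behind it, the other at (100,220) in front. I'll close.

arm_command --gripper '[1,1,1,1,1,1,1,1]' --pt "0 0 0" --pt "0 0 0" --pt "0 0 0" --pt "0 0 0" --pt "0 0 0" --pt "0 0 0" --pt "0 0 0" --pt "0 0 0" --turn '[0,0,0,0,0,0,0,0]' --grip_force 15

```text
time_s: 7.55
tcp_pos: [0.5232, -0.0107, 0.1064]
tool_rot: [-3.139, 0.004, 1.464]
contact_force: [-7.2, -0.6, 3.5]
width: 0.0111
```

```bash
python3 -c "
from h import *
shift([-104,40,105.5])
import numpy as np
# arc: handle rel hinge (-204,44)
for a in np.arange(0,41,2.5):
  t=np.radians(a); x=-204*np.cos(t)+44*np.sin(t); z=204*np.sin(t)+44*np.cos(t)
  print(a, round(x+204,1), round(z-44,1))"
```

```text
t 7.55 tcp [ 0.52324009 -0.0106671   0.10635288] rot [-3.1385999   0.00360498  1.46406464] F [-7.16024596 -0.56127583  3.49325013] w 0.011075969473394108
world target [ 0.52426506 -0.01032035  0.1055    ] shift [0.5 1.  0.8] turn -0.002
0.0 0.0 0.0
2.5 2.1 8.9
5.0 4.6 17.6
7.5 7.5 26.3
10.0 10.7 34.8
12.5 14.4 43.1
15.0 18.3 51.3
17.5 22.7 59.3
20.0 27.4 67.1
22.5 32.4 74.7
25.0 37.7 82.1
27.5 43.4 89.2
30.0 49.3 96.1
32.5 55.6 102.7
35.0 62.1 109.1
37.5 68.9 115.1
40.0 76.0 120.8
```

arm_command --gripper '[1,1,1,1,1,1,1,1]' --pt "0 2 -9" --pt "0 4.5 -17.5" --pt "0 7.5 -26" --pt "0 10.5 -35" --pt "0 14.5 -43" --pt "0 18.5 -51" --pt "0 22.5 -59" --pt "0 27.5 -67" --turn '[0,0,0,0,0,0,0,0]'

```text
time_s: 8.35
tcp_pos: [0.5509, -0.0135, 0.1739]
tool_rot: [-3.138, 0.004, 1.464]
contact_force: [-4.6, -1.9, -0.5]
width: 0.0108
```

```bash
python3 -c "
from h import *
shift([-28,40,226])
from station import *
a=get_image('scene');cv2.imwrite('pics/s4.png',cv2.resize(a[120:270,220:420,::-1],None,fx=4,fy=4))"
```

```text
t 8.35 tcp [ 0.55085543 -0.01349714  0.17392019] rot [-3.13771484  0.00376795  1.46400733] F [-4.5535744  -1.85400876 -0.48781242] w 0.010831810180561341
world target [ 0.59984649 -0.0182857   0.226     ] shift [  0.3  49.  -52.3] turn -0.002
```

View pics/s4.png

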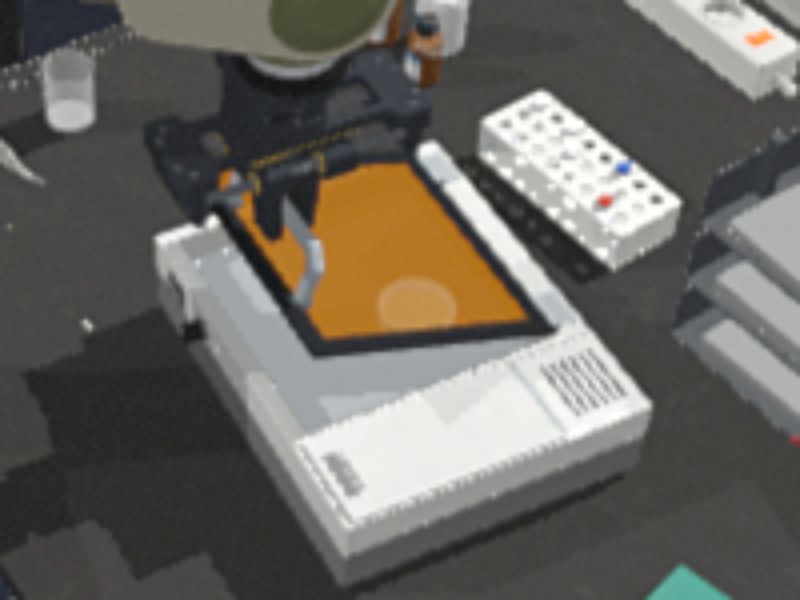

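The shield has risen with the bar in the fingers, its front-right corner at (315,350) in the crop, and the cover is still shut. On to 40°.

arm_command --gripper '[1,1,1,1,1,1,1,1]' --pt "0 5 -7.5" --pt "0 10.5 -15" --pt "0 16 -22" --pt "0 22 -29" --pt "0 28 -35.5" --pt "0 35 -42" --pt "0 41.5 -48" --pt "0 48.5 -53.5" --turn '[0,0,0,0,0,0,0,0]'

```text
time_s: 9.2
tcp_pos: [0.6008, -0.0187, 0.2285]
tool_rot: [-3.14, 0.004, 1.464]
contact_force: [2.5, -2.3, -9.8]
width: 0.0111
```

arm_command --gripper '[1,1,1,1,1,1,1,1]' --pt "0 0 0" --pt "0 0 0" --pt "0 0 0" --pt "0 0 0" --pt "0 0 0" --pt "0 0 0" --pt "0 0 0" --pt "0 0 0" --turn '[0,0,0,0,0,0,0,0]'

```text
time_s: 10.0
tcp_pos: [0.6007, -0.0187, 0.2285]
tool_rot: [-3.14, 0.004, 1.464]
contact_force: [2.0, -2.5, -4.6]
width: 0.0106
```

```bash
python3 -c "
from h import *
shift([-28,40,226])
from station import *
for n,(y0,y1,x0,x1) in {'scene':(120,270,220,420),'top':(110,260,220,420)}.items():
  a=get_image(n);cv2.imwrite(f'pics/{n}5.png',cv2.resize(a[y0:y1,x0:x1,::-1],None,fx=4,fy=4)); cv2.imwrite(f'pics/{n}5f.png',a[:,:,::-1])"
```

```text
t 10.0 tcp [ 0.60073229 -0.01868382  0.22847036] rot [-3.13952685  0.00374265  1.46390238] F [ 2.04913542 -2.51743066 -4.63285614] w 0.010554666708942487
world target [ 0.59984649 -0.0182857   0.226     ] shift [ 0.3 -0.9  2.5] turn -0.002
```

View pics/scene5.png

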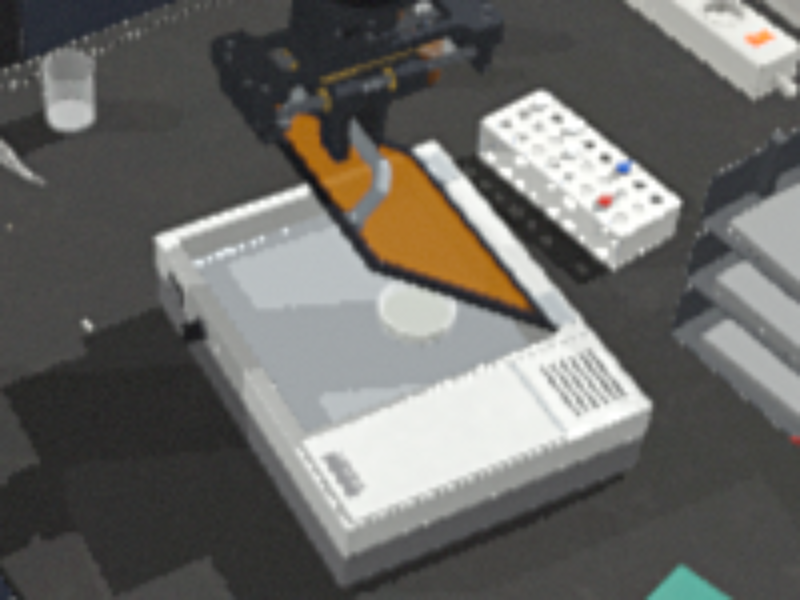

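View pics/top5.png

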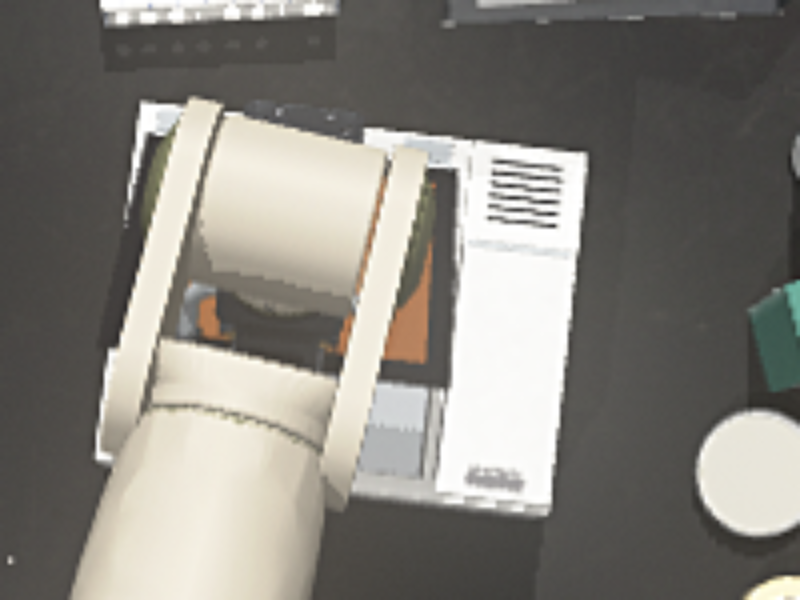

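View pics/top5f.png

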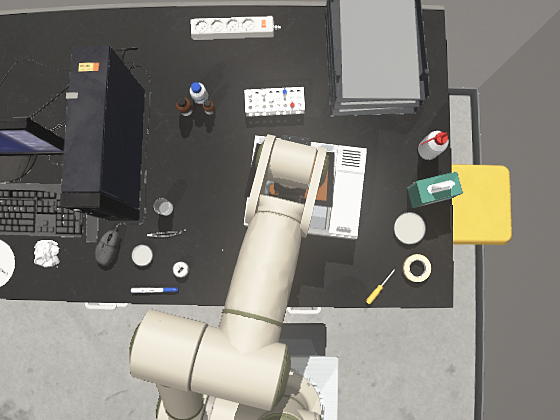

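```bash
python3 -c "
from h import *
p,e=tri(((445.5)/4-.5+220,385.5/4-.5+110),(374.5/4-.5+220,268.5/4-.5+120))
d=p-O;c,s=np.cos(PSI),np.sin(PSI);q=np.array([c*d[0]+s*d[1],-s*d[0]+c*d[1],d[2]])*1000
print(q,e,'angle',np.degrees(np.arctan2(q[2]-80,100-q[0])),'r',np.hypot(q[2]-80,100-q[0]))
from station import *
t=read_state()['tcp_pos']-O
q=np.array([c*t[0]+s*t[1],-s*t[0]+c*t[1],t[2]])*1000;print(q)
z=q[2]+19-80;x=100-q[0];print('handle angle',np.degrees(np.arctan2(z,x)-np.arctan2(44,204)),np.hypot(z,x),np.hypot(204,44))"
```

```text
[-65.76241237 -63.26980538 222.63558041] 0.0004449133010791227 angle 40.71140414142279 r 218.68261511649015
[-27.0500658   39.69547947 228.46284749]
handle angle 40.64181905318248 210.20353115714488 208.6911593719293
```

Two independent checks put the shield at 40.7° and 40.6°, it is at rest and being carried, and the cover is shut. Handing in.

```bash
python3 -c "
from station import *
s=read_state();print(s['time_s'],s['contact_force'],s['width'],abs(s['joint_vel']).max());print(job_done())"
```

```text
10.1 [ 0.78405066 -1.82638138 -5.01642064] 0.010913616082388665 0.0019002488528501015
the job is handed in; nothing more can be done
None
```

The lamp cover is shut and the shield is held open at about 40°. I handed the job in at 10.1 s with the gripper still holding the handle.

- **Cover:** I pressed its front edge with the closed fingers until it met a hard stop at z = 0.083 m, at up to about 31 N. After I lifted off, the picture showed it lying flat, and it stayed shut while the shield was raised.
- **Shield:** I gripped the handle bar with 15 N and raised it along its arc. The angle was 40.7° by triangulating the front corner and 40.6° from the TCP position. The arm was at rest and carrying about 5 N, with the jaws on the bar at 11 mm.
- **Dish and other things:** the last pictures show no visible shift, and none was touched. I did not measure their positions.
- **Disagreements:** my first two-view measurement of the bar's height, taken at its bends, gave 113–119 mm. Intersecting the bar's axis from both views gave 125 mm, which fits the stated 124 mm, so I used that. The final TCP was about 2.5 mm higher than planned, which accounts for the extra 0.7°.

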